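Index the gauge turntable inside a dust case with bypass covers

ROBOT

A 6-joint arm with a two-finger parallel gripper is mounted at the origin on the work surface. World frame = base frame: x ahead of the robot, y to its left, z up, the work surface at z = 0. Lengths are in m, angles in rad, forces in N, time in s.
With the tool pointing down it reaches from about 0.3 to 0.875 m from the base axis. Payload 6.4 kg.
Tool frame: the origin (TCP) lies midway between the tips of the shut fingers; the grasp point (between the pads) lies 19 mm behind it (ctrl.tcp_to_grasp is the distance from the TCP to the grasp point, in m); z points along the fingers, y is the direction in which the jaws open and shut (so a half turn about z gives the same grasp; the last joint's range is limited). The gripper opens to 85 mm and grips with 20 to 120 N. Pads are 22 mm wide; open, the fingers measure 114 mm over their backs; the gripper's body (76 mm by 85 mm) begins 54 mm behind the grasp point. The pads swing forward as they close: fully open they stand 13 mm farther back than shut.
Start: joints at [-1.372, 0.181, 1.607, -0, 1.354, -0.206], TCP at [0.226, -0.529, 0.231] pointing down, gripper open.
Joint ranges: [-2.99, 2.99], [-0.89, 2.07], [0.3, 2.58], [-1.14, 4.28], [0, 2.63], [-3.12, 3.12]. Speed limits (rad/s): [2.57, 2.57, 3.01, 3.14, 3.14, 3.14].

INTERFACE

Orientations are given as a unit quaternion [w, x, y, z].
In Python, from bench import monitor, imaging, order, spotter, ctrl gives the robot as it stands.
- The arm moves only by the shell command python3 -m pendant 'ROWS'. ROWS is JSON, a list that holds one entry, the list of rows, each a list of 5 numbers: the shift along the world's x, y, z in mm, then the turn about the world's z in degrees, then the finger opening in mm, from 0 to 85.4. A call has 1 to 8 rows; each row shifts and turns the commanded pose from where the row before left it; what a row does not reach is not made up. A row lasts 1/8 s, in which the tool goes at most 62.5 mm and 10.7 degrees, less where a joint would pass 70% of its speed; a pose out of reach is approached as far as the arm can. A call with a gripper value outside its range is refused whole. The fingers move at their own pace and stop on an object; the grip force is fixed at half the most. Time passes only in rows, so rows that do not move let the fingers close. It gives the time, the measured TCP pose, the force and the opening at its end, in the units of the state.
- monitor.get_obs(): the state, without advancing time (a new reading comes with each control period).
- imaging.camera(name): name is "scene" or "top" or "wrist"; returns a dict with "img" (400x640x3 uint8, red, green, blue), "vfov" (degrees; the focal length in pixels is half the picture's height over the tangent of half this angle, whatever the lens; pixels are square), "cx", "cy" (the principal point, pixels), "origin" and "orientation" of the camera in the world. Camera axes: x right, y down, z forward; pixel columns grow to the right and rows downward; lengths in m; the calibration is good to about 2 mm. A picture is of the moment at which its call begins. There is no depth.
- order.hand_in(): hands the job in, once; it reports no verdict.
Trained networks look in the newest picture that a camera, given by its name, has taken for a name from the list of things; names that differ only in an ending like _2 or _b are one class to them, and where a whole thing is asked for, a point or a joint stands for the part that bears it (a point fixed in the world has none). Each returns a list of dicts, best first, with "confidence" (0 to 1); they miss things now and then, are a little off and sometimes report something else, mostly with a low value. They report only what shows in the picture. A call takes as long as a camera call.
- spotter.recognise(camera, thing): "at" ([x, y, z] in m, in the coordinates of the camera as it stood for that picture, good to about 4 mm: the middle of the surface that is visible of it).
- spotter.tip_of(camera, thing): "at" ([x, y, z] in m, in the coordinates of the camera as it stood for that picture, good to about 4 mm: a listed point, or the origin of a listed thing).
The state is a dict: "time_s": time; "q": joint angles; "dq": joint speeds; "joint_efforts": joint torques, N m; "eef_pos": TCP position; "eef_rot": TCP orientation; "wrist_force": force on the tool from outside, world axes, zero at the start; "torque": the same for the moment, N m; "opening": opening from 0.0 (shut) to 1.0 (fully open).
Only numpy, scipy, OpenCV 4.12 (cv2) and the standard library are available. Lean on these libraries where they do the work, as an engineer would, in place of code of your own. Each camera call takes 0.05 s, during which the arm holds its last target. There are 200 camera calls.

TASK

A turntable of gauges has been left between two stops inside the dust case. Slide the clear cover above the turntable fully open, so that it lies past its neighbour on the double track, then push the turntable round until it clicks into the stop where the tall gauge stands in front of the small camera. Then slide the cover fully shut again, and leave the things around the case where they are.

Things in the scene. Friction and masses are not known exactly. Their poses are not given: they have to be found in the camera images.
- case: White open-topped dust case fixed to the table, 280 mm (its x) x 480 mm (its y); end walls 118 mm tall, long walls with track rails 137 mm. Origin: centre of its underside; y along its length (left), x away from the robot. Bays at y +140 and -140 mm: one holds the turntable unit, the other a fixed rack of gauge blocks, either way round. Two clear covers slide along y on a double track.
- cover_left (a joint): Slide of the left (+y) cover, on the LOWER track, m: 0 shut, grows as it moves toward the case's -y, stop at 0.175. Clear plate 262 (x) x 248 mm (y), top face 123 mm over the table; shut, its outer edge is flush with the case's +y end; open, it lies under the right cover. About 1.6 N friction, no latch, stays where it is left.
- cover_right (a joint): Slide of the right (-y) cover, on the UPPER track, in m: 0 shut, grows as it moves toward the case's +y, stop at 0.175. Same size, mirrored; top face 133 mm over the table. Open, it lies over the left cover. Same friction.
- cover_left_pull (a point): Centre of the left cover's pull: an upright aluminium rib along the cover's outer edge, 150 mm long (case x), 14 mm thick (y), 123 to 153 mm over the table (this point 138 mm). Moves with the cover. With the cover fully open, 43 mm of plate stay free between the rib and the right cover's edge.
- cover_right_pull (a point): The same rib on the right cover's outer (-y) edge; 133 to 163 mm over the table, this point at 148 mm.
- unit: Fixed turntable unit in one bay of the case, turned up to 0.15 rad against it. Origin on the turntable's axis, 4 mm over the table; its x axis points from there to the small black camera (barrel 36 mm wide, axis 87 mm and top 105 mm over the table, lens 86 mm from the turntable's axis) on a grey block 50 mm wide.
- turntable (a joint): Angle of the tall gauge about the turntable's upright axis from the unit's x axis, rad, counter-clockwise from above positive; 0: before the camera. Starts at -1.1 to -0.5. Clicks into a stop every 90 degrees, one at 0: about 6 to 9 N at the gauge from 0.25 before it, then from 0.10 it is pulled in and held; over 0.15 past, it jumps out. Between stops 1.5 N friction holds it.
- tall_gauge (a point): Half-way up the tall steel plug gauge fixed upright on the turntable, 24 mm wide, 50 mm from the axis; its top is 116 mm over the table, this point 82 mm. Three short gauges (tops 66 mm over the table) stand on the disc at the other quarters. Disc 140 mm wide, top 40 mm over the table.
- v_block: Bystander on the table: dark steel V-block, 80 x 50 x 50 mm; origin at its underside. Leave alone.
- caliper_case: Bystander on the table: black caliper case, 90 x 220 x 28 mm; origin at its underside. Leave alone.
- wipe_jar: Bystander on the table: jar with a white cap, 80 mm wide, 100 mm tall; origin at its underside. Leave alone.
- pen_cup: Bystander on the table: grey cup, 76 mm wide, 95 mm tall; origin at its underside. Leave alone.
- ring_gauge: Bystander on the table: round steel setting disc, 90 mm wide, 22 mm tall; origin at its underside. Leave alone.
- square: Bystander on the table: steel try square, 100 x 160 x 20 mm; origin at its underside. Leave alone.
- parts_tray: Bystander on the table: grey open tray, 180 x 120 x 40 mm; origin at its underside. Leave alone.

How it is judged:
On the way, in this order (a step that is already met when the one before it is completed fails the run):
1. the cover above the turntable is slid open past its neighbour (by more than 140 of its 175 mm) (((y of unit in the frame of case above 0 m and value of joint cover_left above 0.14 m) or (y of unit in the frame of case below 0 m and value of joint cover_right above 0.14 m))), for 0.2 s.
2. with that cover open, the turntable is in the stop with the tall gauge before the camera (within 0.06 rad) and at rest (value of joint turntable between -0.06 and 0.06 rad and ((y of unit in the frame of case above 0 m and value of joint cover_left above 0.14 m) or (y of unit in the frame of case below 0 m and value of joint cover_right above 0.14 m)) and velocity of joint turntable between -0.05 and 0.05 rad/s), for 0.3 s.
At the end, for the whole second after the job is handed in: Both covers shut to within 8 mm, the turntable in its stop with the tall gauge before the camera (within 0.06 rad), all at rest (value of joint turntable between -0.06 and 0.06 rad and value of joint each of cover_left, cover_right below 0.008 m and velocity of joint turntable between -0.03 and 0.03 rad/s and velocity of joint cover_left between -0.03 and 0.03 m/s and velocity of joint cover_right between -0.03 and 0.03 m/s); the robot touches nothing.
It fails at once if one of the loose things around the case is moved by more than 40 mm (distance of any of v_block, caliper_case, wipe_jar, pen_cup, ring_gauge, square, parts_tray from where it was at the start of the episode above 0.04 m).
It also fails if it takes over 56 s, if anything falls off the work surface, if the arm or the gripper's body presses on something with over 40 N, if the wrist force passes 120 N, or if a joint passes its speed limit or range.

## Working session

There is one attempt and no reset: what is moved stays moved. The work goes in short steps, Python scripts to look and compute and a shell command to move; the robot and the scene stay as the last step left them, time stands still between calls to the robot, and variables do not carry over. Pictures are saved under pics/ and viewed, about 8 in all and at most 12, crops included, and the job is handed in when it is done.

```bash
mkdir -p pics; ls; cat > h.py <<'E'
from bench import monitor, imaging, order, spotter, ctrl
import numpy as np, cv2
from scipy.spatial.transform import Rotation as R
def cam(n,save=None):
    c=imaging.camera(n)
    if save: cv2.imwrite('pics/'+save,c['img'][:,:,::-1])
    return c
def rot(c):
    q=c['orientation']; return R.from_quat([q[1],q[2],q[3],q[0]]).as_matrix()
def tow(c,p): return np.array(c['origin'])+rot(c)@np.array(p)
def ray(c,u,v,z):
    f=c['img'].shape[0]/2/np.tan(np.radians(c['vfov'])/2)
    d=rot(c)@np.array([(u-c['cx'])/f,(v-c['cy'])/f,1]); o=np.array(c['origin'])
    return o+d*(z-o[2])/d[2]
def tip(c,n,t,k=2): return [(np.round(tow(c,r['at'])*1000).tolist(),round(r['confidence'],2)) for r in spotter.tip_of(n,t)[:k]]
def rec(c,n,t,k=2): return [(np.round(tow(c,r['at'])*1000).tolist(),round(r['confidence'],2)) for r in spotter.recognise(n,t)[:k]]
E
python3 - <<'E'
from h import *
for n in ['top','scene']:
    c=cam(n,n+'0.png'); print(n,c['origin'],c['vfov'])
    for t in ['case','unit','tall_gauge','cover_left_pull','cover_right_pull','v_block','caliper_case','wipe_jar','pen_cup','ring_gauge','square','parts_tray']: print(t,tip(c,n,t))
print(monitor.get_obs())
E
```

```text
pics
top [0.43188297 0.01841903 1.65719122] 47.88732748602074
case [([513.0, -7.0, -1.0], 0.97)]
unit []
tall_gauge [([314.0, 390.0, 2.0], 0.6)]
cover_left_pull [([545.0, 219.0, 140.0], 0.81)]
cover_right_pull [([475.0, -241.0, 147.0], 0.85)]
v_block [([451.0, 414.0, 1.0], 0.71)]
caliper_case [([808.0, 34.0, -2.0], 0.86)]
wipe_jar [([633.0, 444.0, 1.0], 0.82)]
pen_cup [([302.0, -402.0, 3.0], 0.83)]
ring_gauge [([314.0, 391.0, -2.0], 0.81)]
square [([250.0, -289.0, 2.0], 0.5)]
parts_tray []
scene [1.40997089 0.45384899 1.43835542] 42.521330218177866
case [([511.0, -11.0, 3.0], 0.6)]
unit []
tall_gauge [([311.0, 390.0, -1.0], 0.18)]
cover_left_pull [([547.0, 220.0, 134.0], 0.64)]
cover_right_pull [([476.0, -242.0, 147.0], 0.84), ([445.0, 417.0, -1.0], 0.45)]
v_block [([451.0, 418.0, -2.0], 0.64)]
caliper_case [([805.0, 38.0, -2.0], 0.88)]
wipe_jar [([630.0, 440.0, -3.0], 0.84)]
pen_cup [([304.0, -409.0, 1.0], 0.95)]
ring_gauge [([310.0, 393.0, -1.0], 0.63)]
square [([252.0, -289.0, -2.0], 0.4)]
parts_tray [([599.0, -453.0, 3.0], 0.65)]
{'time_s': 1.3, 'q': array([-1.37227366e+00,  1.80767139e-01,  1.60697408e+00, -7.99375263e-06,
        1.35380887e+00, -2.06272386e-01]), 'dq': array([-3.06646953e-03, -4.58667831e-04, -6.53470143e-05, -1.41256829e-03,
        1.33725292e-04, -1.84304054e-03]), 'joint_efforts': array([-1.64522342e-03, -4.44843042e+01, -3.51678586e+01, -3.91435287e-04,
        7.77721216e-04, -1.40018847e-05]), 'eef_pos': array([ 0.22648614, -0.52854459,  0.2313195 ]), 'eef_rot': array([ 2.12682188e-05,  9.79587274e-01,  2.01019335e-01, -3.98561077e-06]), 'wrist_force': array([-0.54638576,  0.13098806,  0.62648333]), 'torque': array([ 0.0479893 , -0.06396172, -0.02405381]), 'opening': 0.9987593999682625}
```

```bash
cd pics; python3 -c "
import cv2
a=cv2.imread('top0.png');cv2.imwrite('a.png',cv2.resize(a,(800,500)))"
```

```text
(no output)
```

View pics/top0.png

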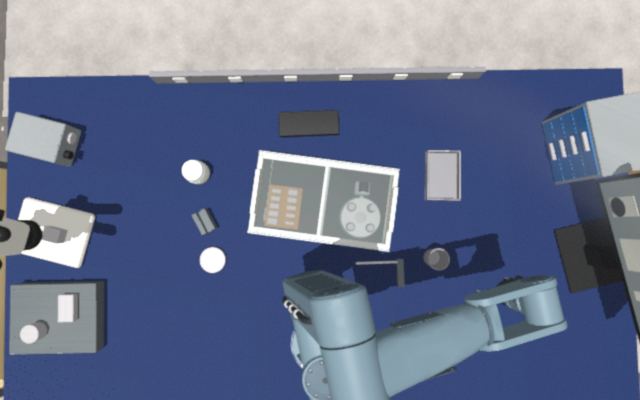

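View pics/scene0.png

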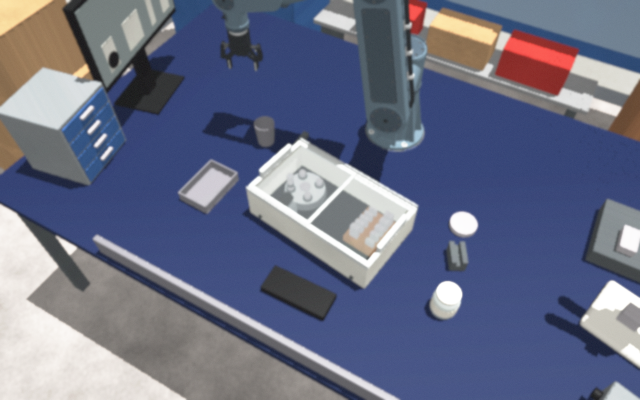

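Top view: the turntable is in the right (-y) bay, disc at about px (360,215), with the camera block behind it at (363,187), so cover_right is the one to open. The fixed gauge rack is at (285,205) in the left bay. Case yaw is about -8.8°, and both cameras agree on the pulls. Next I go to the outer side of the right rib with the fingers shut.

```bash
python3 -m pendant '[[[40,41,0,-5,0],[40,41,0,-5,0],[40,41,0,-6,0],[41,41,0,-6,0],[41,41,0,-5,0],[41,41,0,-5,0],[0,0,0,0,0]]]'
python3 - <<'E'
from h import *
c=cam('wrist','w1.png')
for t in ['cover_right_pull','tall_gauge','unit','case']: print(t,tip(c,'wrist',t))
o=monitor.get_obs();print(o['eef_pos'],R.from_quat(np.roll(o['eef_rot'],-1)).as_matrix()[:,1])
E
```

```text
time_s: 2.17
eef_pos: [0.4717, -0.2794, 0.2314]
eef_rot: [-0.0, 0.997, -0.074, 0.0]
wrist_force: [-0.7, -0.8, 0.1]
opening: 0.001
cover_right_pull [([472.0, -238.0, 150.0], 0.57)]
tall_gauge []
unit []
case []
[ 0.46865678 -0.28364975  0.23126549] [-1.54451233e-01 -9.88000380e-01  2.57002740e-04]
```

View pics/w1.png

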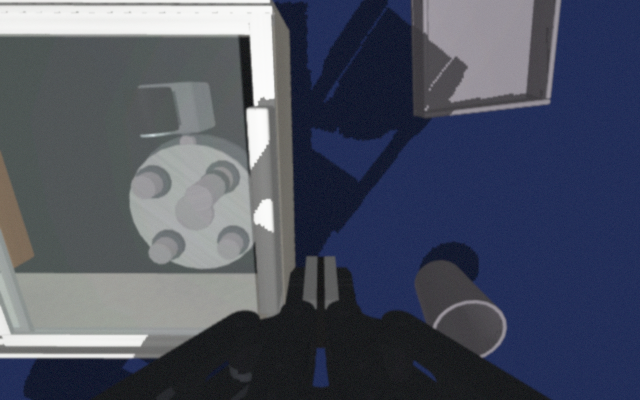

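Wrist view: the rib runs from about (258,108) to (270,310), parallel to the fingers at (320,260). The tall gauge has its base at about (222,178) on the disc, roughly -0.8 rad from the camera direction. Next: lower and push.

```bash
python3 -m pendant '[[[0,0,-45,0,0],[0,0,-41,0,0],[1,7,0,0,0],[2,13,0,0,0],[3,20,0,0,0],[3,20,0,0,0],[3,20,0,0,0],[3,20,0,0,0]]]'
python3 -m pendant '[[[3,20,0,0,0],[3,20,0,0,0],[3,20,0,0,0],[2,15,0,0,0],[1,7,0,0,0],[0,0,0,0,0]]]'
python3 - <<'E'
from h import *
c=cam('top')
for t in ['cover_right_pull','tall_gauge','unit','case']: print(t,tip(c,'top',t))
c=cam('scene')
for t in ['cover_right_pull','tall_gauge','unit']: print(t,tip(c,'scene',t))
o=monitor.get_obs();print(o['eef_pos'],o['wrist_force'])
E
```

```text
time_s: 3.42
eef_pos: [0.4852, -0.1811, 0.146]
eef_rot: [0.0, 0.997, -0.076, 0.001]
wrist_force: [1.6, -3.5, 1.4]
opening: 0.0
time_s: 4.18
eef_pos: [0.496, -0.0996, 0.1448]
eef_rot: [-0.0, 0.997, -0.076, -0.001]
wrist_force: [-0.5, 0.5, 0.3]
opening: -0.005
cover_right_pull [([499.0, -75.0, 148.0], 0.74)]
tall_gauge [([489.0, -179.0, 84.0], 0.95)]
unit [([458.0, -144.0, 2.0], 0.62), ([601.0, -455.0, -0.0], 0.42)]
case [([513.0, -9.0, 2.0], 0.87)]
cover_right_pull [([501.0, -81.0, 147.0], 0.88), ([449.0, 416.0, -0.0], 0.23)]
tall_gauge []
unit [([456.0, -148.0, 6.0], 0.65)]
[ 0.4963894  -0.10076465  0.1452328 ] [-0.17455296 -0.16884089  0.06761291]
```

```bash
python3 -m pendant '[[[1,5,0,0,0],[1,4,0,0,0],[0,0,0,0,0]]]'
python3 -m pendant '[[[-2,-15,0,0,0],[-8,-55,35,0,0],[-6,-40,35,0,0],[-20,-20,10,0,0],[0,0,0,0,0]]]'
python3 - <<'E'
from h import *
for n in ['wrist','top','scene']:
    c=cam(n,n+'2.png')
    for t in ['cover_right_pull','tall_gauge','unit']: print(n,t,tip(c,n,t))
o=monitor.get_obs();print(o['eef_pos'],o['wrist_force'])
E
```

```text
time_s: 5.0
eef_pos: [0.4985, -0.091, 0.1453]
eef_rot: [-0.0, 0.997, -0.076, 0.0]
wrist_force: [0.5, 0.8, 0.5]
opening: 0.002
time_s: 5.62
eef_pos: [0.4624, -0.2214, 0.2247]
eef_rot: [0.001, 0.997, -0.078, 0.001]
wrist_force: [0.5, 0.2, -0.4]
opening: -0.002
wrist cover_right_pull [([501.0, -68.0, 148.0], 0.84)]
wrist tall_gauge [([485.0, -180.0, 84.0], 0.94), ([301.0, -407.0, -2.0], 0.63)]
wrist unit [([452.0, -141.0, 7.0], 0.55)]
top cover_right_pull [([500.0, -69.0, 151.0], 0.76)]
top tall_gauge [([486.0, -179.0, 86.0], 0.83)]
top unit [([456.0, -140.0, 4.0], 0.6)]
scene cover_right_pull [([499.0, -69.0, 145.0], 0.65)]
scene tall_gauge [([488.0, -185.0, 78.0], 0.95), ([310.0, 392.0, -4.0], 0.47)]
scene unit [([456.0, -146.0, 6.0], 0.94)]
[ 0.4629812  -0.21858198  0.22345169] [ 0.18584072 -0.44747016 -0.32733269]
```

View pics/wrist2.png

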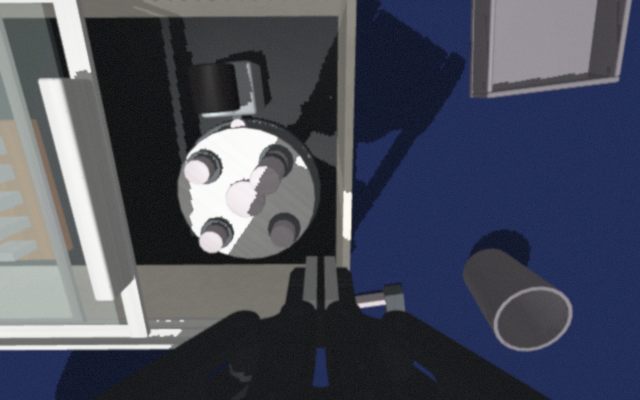

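```bash
python3 -c "
import cv2,numpy as np
a=cv2.imread('pics/wrist2.png')[40:270,150:330]
b=cv2.imread('pics/top2.png')[165:250,320:400]
g=lambda x:np.uint8(255*(x/255.)**.5)
a=cv2.resize(g(a),None,fx=2.5,fy=2.5,interpolation=2); b=cv2.resize(g(b),None,fx=4,fy=4,interpolation=2)
o=np.zeros((600,780,3),np.uint8);o[:575,:450]=a;o[:340,455:775]=b;cv2.imwrite('pics/z2.png',o)"
```

```text
(no output)
```

View pics/z2.png

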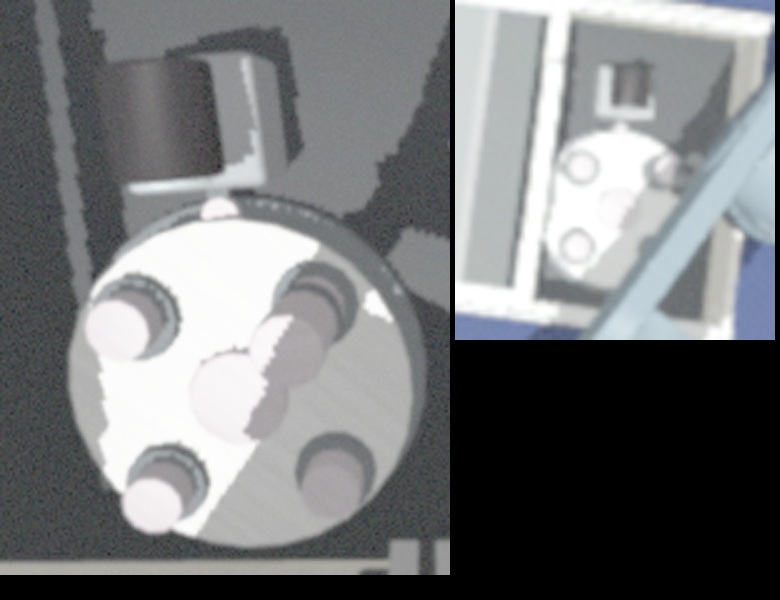

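```bash
python3 - <<'E'
from h import *
c=cam('wrist'); t=cam('top')
w=lambda u,v,z: (ray(c,150+u/2.5,40+v/2.5,z)*1000).round(1)[:2]
tt=lambda u,v,z: (ray(t,320+(u-455)/4,165+v/4,z)*1000).round(1)[:2]
s=[w(120,330,.066),w(152,505,.066),w(333,485,.066)];g=w(238,397,.116)
print('short',s,'tall',g,'axis',(s[0]+s[2])/2)
ax=(s[0]+s[2])/2
print('r',[np.linalg.norm(x-ax) for x in s+[g]],'ang',[np.degrees(np.arctan2(*(x-ax)[::-1])) for x in s+[g]])
f,b=w(170,180,.087),w(158,61,.087)
print('barrel w',f,b,np.degrees(np.arctan2(*(f-ax)[::-1])),np.degrees(np.arctan2(*(b-f)[::-1])),np.linalg.norm(f-ax))
# block near edge direction
e1,e2=tt(597,108,.06),tt(653,118,.06);print('block edge top',e1,e2,np.degrees(np.arctan2(*(e1-e2)[::-1]))-90)
e1,e2=w(130,189,.06),w(262,184,.06);print('block edge wr',e1,e2,np.degrees(np.arctan2(*(e1-e2)[::-1]))-90, np.linalg.norm(e1-e2))
e1=w(218,210,.045);print('peg',e1,np.degrees(np.arctan2(*(e1-ax)[::-1])),np.linalg.norm(e1-ax))
print('barrel top',tt(633,105,.095),tt(633,62,.095),'shorts',tt(582,167,.066),tt(577,245,.066),'tall',tt(615,207,.116))
E
```

```text
short [array([ 490.6, -109.3]), array([ 420.2, -102.6]), array([ 417.7, -174.6])] tall [ 473.3 -160.2] axis [ 454.15 -141.95]
r [np.float64(48.93490574222048), np.float64(51.971386358264475), np.float64(48.934905742220444), np.float64(26.453449680523736)] ang [np.float64(41.8523172362198), np.float64(130.78663983642082), np.float64(-138.14768276378015), np.float64(-43.62149060715735)]
barrel w [ 539.9 -147. ] [ 574.8 -152.3] -3.3703775201035735 -8.635100154054395 85.89857391132871
block edge top [ 543.8 -127.1] [ 534.  -176.7] -11.176583344318956
block edge wr [ 538.4 -124.2] [ 533.  -170.6] -6.63818129294738 46.71316730858655
peg [ 525.6 -149.4] -5.952647418096979 71.83735100906775
barrel top [ 543.4 -155.3] [ 581.  -156.2] shorts [ 491.3 -112.1] [ 422.5 -106.2] tall [ 454.7 -135.5]
```

```bash
python3 -m pendant '[[[15,2,-30,0,0],[14,2,-30,0,0],[0,0,-30,0,0],[0,0,0,0,0]]]'
python3 - <<'E'
from h import *
c=cam('wrist','w3.png')
for t in ['tall_gauge','unit']: print(t,tip(c,'wrist',t))
c=cam('scene')
for t in ['tall_gauge','unit']: print(t,tip(c,'scene',t))
o=monitor.get_obs();print(o['eef_pos'],o['wrist_force'])
E
```

```text
time_s: 6.82
eef_pos: [0.4902, -0.2136, 0.1312]
eef_rot: [-0.001, 0.997, -0.077, -0.002]
wrist_force: [-0.3, 0.4, -0.8]
opening: 0.0
tall_gauge [([488.0, -186.0, 87.0], 0.97)]
unit [([451.0, -143.0, 5.0], 0.98)]
tall_gauge [([457.0, -146.0, 9.0], 0.65), ([300.0, -409.0, 0.0], 0.22)]
unit [([456.0, -145.0, 7.0], 0.89)]
[ 0.49261808 -0.21552236  0.13516883] [ 0.4790395   0.17033245 -1.1072915 ]
```

View pics/w3.png

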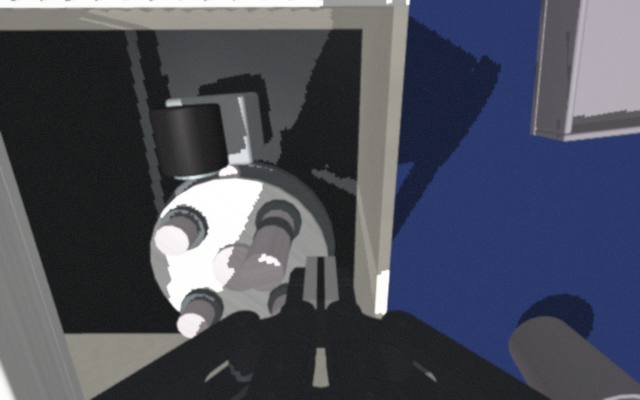

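Picture: the tall gauge top is at about (262,265). The finger tips, at u 305–336, hang clear between it and the end wall at about u 360. So I descend and push.

```bash
python3 -m pendant '[[[0,0,-20,0,0],[0,0,-20,0,0],[0,5,0,0,0],[1,6,0,0,0],[0,6,0,0,0],[1,6,0,0,0],[0,5,0,0,0],[0,0,0,0,0]]]'
python3 -m pendant '[[[1,3,0,0,0],[0,3,0,0,0],[0,0,0,0,0]]]'
python3 - <<'E'
from h import *
for n in ['wrist','top']:
    c=cam(n,n+'4.png')
    for t in ['tall_gauge','unit']: print(n,t,tip(c,n,t))
o=monitor.get_obs();print(o['eef_pos'],o['wrist_force'])
E
```

```text
time_s: 8.12
eef_pos: [0.4946, -0.1869, 0.0949]
eef_rot: [0.001, 0.997, -0.076, 0.001]
wrist_force: [0.1, -0.7, 1.9]
opening: 0.0
time_s: 8.5
eef_pos: [0.4961, -0.1829, 0.0945]
eef_rot: [0.002, 0.997, -0.077, 0.002]
wrist_force: [2.6, -8.4, -0.3]
opening: 0.001
wrist tall_gauge [([504.0, -156.0, 83.0], 0.8)]
wrist unit [([455.0, -140.0, 5.0], 0.65)]
top tall_gauge [([505.0, -156.0, 87.0], 0.57)]
top unit [([455.0, -142.0, 6.0], 0.73), ([314.0, 392.0, 1.0], 0.62)]
[ 0.4961043  -0.18294956  0.09448158] [ 3.72420814 -8.66768481 -0.42934243]
```

```bash
python3 -m pendant '[[[0,2,0,0,0],[0,0,0,0,0]]]'
python3 -m pendant '[[[0,2,0,0,0],[0,0,0,0,0]]]'
python3 -m pendant '[[[0,2,0,0,0],[0,0,0,0,0]]]'
```

```text
time_s: 9.05
eef_pos: [0.4964, -0.1806, 0.0945]
eef_rot: [0.002, 0.997, -0.077, 0.002]
wrist_force: [4.2, -6.5, -0.0]
opening: -0.001
time_s: 9.3
eef_pos: [0.4945, -0.1764, 0.0934]
eef_rot: [-0.0, 0.997, -0.077, -0.0]
wrist_force: [-0.7, 0.2, -1.0]
opening: -0.001
time_s: 9.55
eef_pos: [0.4944, -0.1741, 0.0932]
eef_rot: [-0.0, 0.997, -0.077, -0.001]
wrist_force: [0.2, 0.0, -0.3]
opening: 0.002
```

```bash
python3 -m pendant '[[[-1,-14,0,0,0],[0,0,45,0,0],[0,0,45,0,0],[0,0,45,0,0],[0,0,0,0,0]]]'
python3 - <<'E'
from h import *
for n in ['wrist','top','scene']:
    c=cam(n,n+'5.png')
    for t in ['tall_gauge','unit','cover_right_pull','cover_left_pull']: print(n,t,tip(c,n,t))
o=monitor.get_obs();print(o['eef_pos'],o['wrist_force'])
E
```

```text
time_s: 10.18
eef_pos: [0.496, -0.1911, 0.2331]
eef_rot: [0.002, 0.997, -0.077, 0.004]
wrist_force: [0.8, 0.2, -0.4]
opening: 0.0
wrist tall_gauge [([505.0, -149.0, 81.0], 0.97), ([500.0, -66.0, 150.0], 0.6)]
wrist unit [([451.0, -143.0, 5.0], 0.74)]
wrist cover_right_pull [([501.0, -68.0, 149.0], 0.86)]
wrist cover_left_pull []
top tall_gauge [([505.0, -146.0, 86.0], 0.63)]
top unit [([456.0, -145.0, 2.0], 0.66)]
top cover_right_pull [([500.0, -68.0, 150.0], 0.81)]
top cover_left_pull [([543.0, 220.0, 136.0], 0.94)]
scene tall_gauge [([506.0, -148.0, 75.0], 0.67)]
scene unit [([504.0, -147.0, 77.0], 0.74), ([455.0, -147.0, 6.0], 0.63)]
scene cover_right_pull [([506.0, -73.0, 148.0], 0.64)]
scene cover_left_pull [([547.0, 220.0, 134.0], 0.57)]
[ 0.49387781 -0.18883577  0.22854138] [ 0.08769709 -0.29345554 -0.49248231]
```

View pics/wrist5.png

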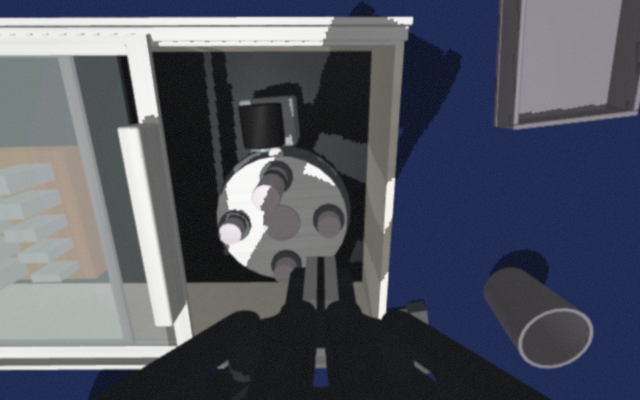

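The tall gauge is now at about -5° in world, base at px (277,178), directly in front of the camera barrel at (262,125). The force dropped at the click. Now I go to the inner side of the rib.

```bash
python3 -m pendant '[[[4,52,0,0,0],[4,52,0,0,0],[4,52,0,0,0],[0,0,-40,0,0],[0,0,-30,0,0],[0,0,-10,0,0],[0,0,0,0,0]]]'
```

```text
time_s: 11.8
eef_pos: [0.5058, -0.033, 0.1486]
eef_rot: [-0.0, 0.997, -0.077, -0.0]
wrist_force: [-0.2, -0.5, 0.2]
opening: 0.003
```

```bash
python3 -m pendant '[[[-1,-7,0,0,0],[-2,-13,0,0,0],[-3,-20,0,0,0],[-3,-20,0,0,0],[-3,-20,0,0,0],[-3,-20,0,0,0],[-3,-20,0,0,0],[-3,-20,0,0,0]]]'
python3 -m pendant '[[[-3,-20,0,0,0],[-2,-12,0,0,0],[-1,-6,0,0,0],[0,-4,0,0,0],[0,0,0,0,0]]]'
```

```text
time_s: 12.8
eef_pos: [0.4852, -0.1744, 0.1496]
eef_rot: [0.0, 0.997, -0.077, 0.001]
wrist_force: [0.8, 3.6, 2.4]
opening: -0.001
time_s: 13.42
eef_pos: [0.4787, -0.2149, 0.1483]
eef_rot: [0.0, 0.997, -0.077, -0.0]
wrist_force: [0.4, 0.2, -0.5]
opening: 0.001
```

```bash
python3 -m pendant '[[[0,-3,0,0,0],[0,0,0,0,0]]]';python3 -m pendant '[[[0,-2,0,0,0],[0,0,0,0,0]]]';python3 -m pendant '[[[0,-2,0,0,0],[0,0,0,0,0]]]'
```

```text
time_s: 13.68
eef_pos: [0.4787, -0.2176, 0.1484]
eef_rot: [-0.0, 0.997, -0.077, -0.0]
wrist_force: [-0.4, 0.8, -0.7]
opening: 0.002
time_s: 13.92
eef_pos: [0.4788, -0.2198, 0.1485]
eef_rot: [-0.0, 0.997, -0.077, -0.0]
wrist_force: [-0.2, 1.8, -0.3]
opening: 0.0
time_s: 14.18
eef_pos: [0.4788, -0.2205, 0.1485]
eef_rot: [-0.001, 0.997, -0.077, -0.0]
wrist_force: [-0.2, 7.0, 1.8]
opening: -0.003
```

The force rose to 7 N at the expected place, so the cover is against its shut stop. I retreat and check.

```bash
python3 -m pendant '[[[2,15,0,0,0],[0,0,45,0,0],[0,0,45,0,0],[-40,0,0,0,0],[-50,0,0,0,0],[-50,0,0,0,0],[0,0,0,0,0],[0,0,0,0,0]]]'
python3 - <<'E'
from h import *
for n in ['top','scene']:
    c=cam(n,n+'6.png')
    for t in ['tall_gauge','unit','cover_right_pull','cover_left_pull','v_block','caliper_case','wipe_jar','pen_cup','ring_gauge','square','parts_tray']: print(n,t,tip(c,n,t,1))
o=monitor.get_obs();print(o['eef_pos'],o['wrist_force'])
import cv2
a=cv2.imread('pics/scene6.png')[130:290,230:430];cv2.imwrite('pics/z6.png',cv2.resize(a,None,fx=3.5,fy=3.5,interpolation=2))
E
```

```text
time_s: 15.18
eef_pos: [0.3416, -0.2073, 0.2393]
eef_rot: [0.001, 0.997, -0.077, 0.001]
wrist_force: [-0.9, -0.0, -0.1]
opening: -0.001
top tall_gauge []
top unit [([453.0, 415.0, -2.0], 0.71)]
top cover_right_pull [([475.0, -240.0, 147.0], 0.69)]
top cover_left_pull [([545.0, 220.0, 135.0], 0.67)]
top v_block [([805.0, 36.0, -2.0], 0.38)]
top caliper_case [([807.0, 35.0, -2.0], 0.79)]
top wipe_jar [([632.0, 441.0, 1.0], 0.9)]
top pen_cup [([303.0, -404.0, 3.0], 0.68)]
top ring_gauge [([313.0, 392.0, -0.0], 0.76)]
top square [([513.0, -8.0, 1.0], 0.71)]
top parts_tray [([601.0, -452.0, 2.0], 0.66)]
scene tall_gauge [([547.0, 218.0, 135.0], 0.68)]
scene unit []
scene cover_right_pull [([474.0, -242.0, 147.0], 0.85)]
scene cover_left_pull [([545.0, 219.0, 134.0], 0.95)]
scene v_block [([448.0, 420.0, 3.0], 0.83)]
scene caliper_case [([805.0, 41.0, -1.0], 0.77)]
scene wipe_jar [([629.0, 441.0, -2.0], 0.65)]
scene pen_cup [([302.0, -408.0, -0.0], 0.65)]
scene ring_gauge [([312.0, 392.0, -1.0], 0.74)]
scene square [([247.0, -291.0, -2.0], 0.56)]
scene parts_tray [([598.0, -452.0, -0.0], 0.97)]
[ 0.34084038 -0.20687025  0.23860455] [ 0.30473786 -0.03050621  0.01522567]
```

View pics/z6.png

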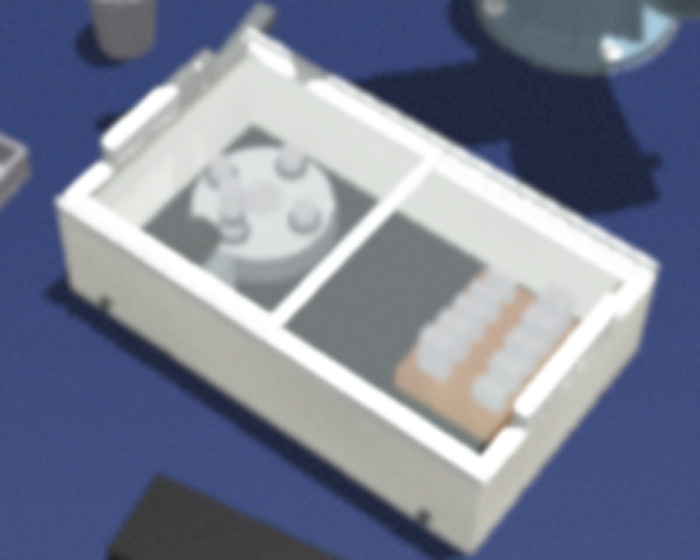

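Both covers are shut with the ribs at the case ends, crop px about (155,105) and (570,355). The tall gauge stands before the camera block at about (232,200), and the bystanders haven't moved. Handing in.

```bash
python3 -c "
from bench import order; print(order.hand_in())"
```

```text
the job is handed in; nothing more can be done
None
```

I handed the job in at about 15 s of the 56 s allowed. The turntable is in the stop before the camera and both covers are shut; the hand-in itself reports no verdict.

- **Opening:** The turntable was in the right (-y) bay. I pushed the right cover open with the fingers shut, to about 174 of its 175 mm.
- **Turntable:** I pushed the tall gauge counter-clockwise. The force rose to about 8 N, then dropped to zero as it clicked in. The gauge then stood at about -5° in world axes, against about -6° for the camera direction. That direction is the rough mean of separate estimates from -3° to -11°.
- **Closing:** I pushed the cover shut until the force rose to 7 N at its stop.

**Last checks:**
- Both cover pulls read within about 2 mm of where they started.
- The bystanders read within the detectors' few millimetres of their starting places. Two top-view readings disagreed: it placed the V-block at the caliper case and the square at the case. The scene camera found both where they began.
- The arm was clear of everything, with about zero wrist force.
- After closing, the detectors no longer found the turntable through the cover. I judged it only by eye in the last scene picture, where the gauge still stood before the camera.

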